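# Feed the row of dishes home and close the gate

### The arm

A 6-joint arm with a two-finger parallel gripper is mounted at the origin on a cart in front of the work surface, level with it; the furniture and walls round the work are solid. World frame = base frame: x ahead of the robot, y to its left, z up, the work surface at z = 0. Lengths are in m, angles in rad, forces in N, time in s.
With the tool pointing down it reaches from about 0.25 to 0.8 m from the base axis. Payload 3.9 kg.
Tool frame: the origin (TCP) lies on the centre line of the jaws, within the pads' length; the fingertips stand 25 mm ahead of it and the grasp point (between the pads) lies 6 mm ahead of it; z points along the fingers, y is the line along which they close (so a half turn about z gives the same grasp; the last joint's range is limited). The gripper opens to 85 mm and grips with 20 to 120 N. Pads are 22 mm wide; open, the fingers measure 114 mm over their backs; the gripper's body (76 mm by 85 mm) begins 54 mm behind the grasp point. The pads swing forward as they close: fully open they stand 13 mm farther back than shut.
Start: joints at [-1.164, 0.26, -0.138, 1.173, 0, 1.571], TCP at [0.208, -0.482, 0.256] pointing down, gripper open.
Joint ranges: [-2.78, 2.78], [-0.83, 1.72], [-1.28, 1.37], [-1.9, 2.12], [-1.57, 1.48], [-3.14, 3.14]. Speed limits (rad/s): [2.57, 2.57, 3.14, 3.14, 3.14, 3.14].

### API

Orientations are given as a rotation vector (axis times angle).
In Python, from bench import robot gives the robot as it stands. The module is installed in compiled form; this text tells all that it offers.
- The arm moves only by the tool send_rows, never from a script. Its argument "steps" is a list of rows, each an object with "xyz": the shift along the world's x, y, z in m, a list of three; "turn": the turn, a rotation vector about the world's x, y, z in rad, a list of three; "grip": the finger opening in m, from 0 to 0.0854. In form: [{"xyz": [tx, ty, tz], "turn": [ax, ay, az], "grip": grip}, ...]. A call has 1 to 12 rows; each row shifts and turns the commanded pose from where the row before left it; what a row does not reach is not made up. A row lasts 1/8 s, in which the tool goes at most 62.5 mm and 10.7 degrees, less where a joint would pass 70% of its speed; a pose out of reach is approached as far as the arm can. A call is refused whole if a number of a shift passes 0.0625 or a number of a turn 0.188, either way. A call with a gripper value outside its range is refused whole. The fingers move at their own pace and stop on an object; the grip force is fixed at half the most. Time passes only in rows, so rows that do not move let the fingers close. It gives the time, the measured TCP pose, the force, the opening and the grip force at its end, in the units of the state.
- robot.get_obs(): the state, without advancing time (a new reading comes with each control period).
- robot.read_camera(name): name is "side" or "top"; returns a dict with "frame" (480x640x3 uint8, red, green, blue), "z_map" (480x640 float32, m along the optical axis (not along the pixel's ray), 0 where there is no reading), "fx", "fy", "cx", "cy" (pixels), "R" (3x3) and "t" (3): a world point X has camera coordinates R X + t. Camera axes: x right, y down, z forward; pixel columns grow to the right and rows downward; lengths in m; the calibration is good to about 2 mm. A picture is of the moment at which its call begins.
- robot.job_done(): hands the job in; it is judged then, once.
The state is a dict: "time_s": time; "joints": joint angles; "qd": joint speeds; "joint_efforts": joint torques, N m; "ee_pos": TCP position; "tool_rot": TCP orientation; "contact_force": force on the tool from outside, world axes, zero at the start; "ft_torque": the same for the moment, N m; "opening": finger opening in m; "grasp_force": force on a finger pad.
Only numpy, scipy, OpenCV 4.12 (cv2) and the standard library are available. Lean on these libraries where they do the work, as an engineer would, in place of code of your own. Each camera call takes 0.05 s, during which the arm holds its last target. There are 200 camera calls.

### The job

Three lidded petri dishes lie touching in a row on the dish rail beside the microscope. Push the rear dish with the fingertips so that the whole row slides along the rail as one train until the front dish rests against the black end stop, touching only the rear dish and leaving no gaps; then push the orange gate fully across the rail behind the row. Lift nothing, and leave the other things on the bench where they are.

Things in the scene. Friction and masses are not known exactly. Their poses are not given: they have to be found in the camera images.
- dish_rail: Straight aluminium rail fixed on the bench, 295 x 70 mm. Origin: centre of its underside (bench height); x runs along the rail towards the end stop, y to its left, z up. Flat deck 10 mm above the bench, 62 mm wide between two side lips 4 mm thick whose tops are 16 mm above the bench; the rear end (x = -0.1475) is open, with no lip or wall across it. The black end stop fills x = 0.135 to 0.1475 across the rail and is 32 mm high.
- stop_face (a point): Middle of the end stop's face that the front dish must rest against: at x = 0.135, y = 0, z = 0.018 in the rail's frame.
- dish_front: Round lidded petri dish with pink contents, 58.4 mm diameter, 16 mm high, 20 to 40 g; origin at the centre of its underside. The front one (nearest the end stop); starts 50 to 100 mm short of the stop, upright on the rail deck. Its top is 26 mm above the bench, 10 mm above the rail's lips.
- dish_middle: The same dish with beige contents, in the middle of the row, touching the other two at the start (within 0.5 mm).
- dish_rear: The same dish with beige contents, last in the row (farthest from the end stop): the one to push. With the row home its centre is at x = -0.011 in the rail's frame.
- gate (a joint): Orange gate, hinged about the vertical at the rail's left side, rad: 0 = fully open (pointing back and 30 degrees outwards from the rail), 2.094 = fully closed (across the rail, against its limit). Grows counter-clockwise seen from above. Starts between 0 and 0.3 and stays where it is left (friction about 0.03 N m). A dish of a row that is not home blocks it. Closed, its front face is about 5 mm behind a row that is home.
- gate_hinge (a point): On the gate's hinge axis, at x = -0.049, y = 0.045, z = 0.024 in the rail's frame. The gate arm is a straight bar 80 mm long from here, 8 mm thick, from 18 to 30 mm above the bench. With the gate at joint value q the arm points in the direction (rail yaw - pi/2 - 2.094 + q).
- gate_post (a point): Upright orange post on the gate arm, 11 mm diameter (14 mm at its head), 70 mm from the hinge axis; reaches 55 mm above the bench; the point is 37 mm above the bench. The arm and post are pushed on the side that looks away from the end stop when closed.
- cup_red: Bystander: white sample cup with red lid, 61 mm diameter, 70 mm high; origin at the centre of its underside.
- cup_yellow: Bystander: white sample cup with yellow lid, 61 mm diameter, 70 mm high; origin at the centre of its underside.
- timer: Bystander: white lab timer, 62 x 66 x 18 mm; origin at the centre of its underside.
- tape: Bystander: roll of cream tape, 96 mm diameter, 19 mm high; origin at the centre of its underside.
- marker_red: Bystander: white marker with red cap, 138 mm long, 15 mm high; origin at the centre of its underside.
- dropper: Bystander: white dropper bottle, 25 mm diameter, 64 mm high; origin at the centre of its underside.
Things that resemble listed ones, but are neither listed nor needed, are in the scene too. Leave any green or turquoise look-alike of the dish_rear alone.

How it is judged:
On the way, in this order (a step that is already met when the one before it is completed fails the run):
1. the row of dishes is home against the end stop while the gate is still open (x of dish_front in the frame of dish_rail above 0.1028 m and x of dish_middle in the frame of dish_rail above 0.0434 m and x of dish_rear in the frame of dish_rail above -0.016 m and y of dish_front in the frame of dish_rail between -0.006 and 0.006 m and z of each of dish_front, dish_middle, dish_rear in the frame of dish_rail below 0.013 m and angle between each of dish_front, dish_middle, dish_rear's own z axis and vertical below 0.08 rad and y of dish_middle in the frame of dish_rail between -0.006 and 0.006 m and y of dish_rear in the frame of dish_rail between -0.006 and 0.006 m and value of joint gate below 1.3 rad), for 0.1 s.
2. the gate is closed behind the row (x of dish_front in the frame of dish_rail above 0.1028 m and x of dish_middle in the frame of dish_rail above 0.0434 m and x of dish_rear in the frame of dish_rail above -0.016 m and y of dish_front in the frame of dish_rail between -0.006 and 0.006 m and z of each of dish_front, dish_middle, dish_rear in the frame of dish_rail below 0.013 m and angle between each of dish_front, dish_middle, dish_rear's own z axis and vertical below 0.08 rad and y of dish_middle in the frame of dish_rail between -0.006 and 0.006 m and y of dish_rear in the frame of dish_rail between -0.006 and 0.006 m and value of joint gate above 2 rad), for 0.2 s.
At the end, for the whole second after the job is handed in: All three dishes lie flat on the rail deck in a closed row, the front one within 3 mm of the end stop, the middle within 4 mm and the rear within 5 mm of their home places; the gate stands closed (joint above 2.0 rad); everything is at rest (all of step 2 and linear speed of each of dish_front, dish_middle, dish_rear below 0.01 m/s and velocity of joint gate below 0.05 rad/s); the robot touches nothing.
It fails at once if a dish is lifted off the rail (more than 5 mm) or tipped (z of any of dish_front, dish_middle, dish_rear in the frame of dish_rail above 0.015 m or angle between any of dish_front, dish_middle, dish_rear's own z axis and vertical above 0.2 rad).
It fails at once if a dish leaves the rail (z of any of dish_front, dish_middle, dish_rear in the frame of dish_rail below 0.006 m).
It fails at once if the front or middle dish is pushed by the fingers or arm instead of by the row (contact force between any of the fingers, the arm and dish_front above 1 N or contact force between any of the fingers, the arm and dish_middle above 1 N).
It fails at once if the row comes apart (a gap of more than 12 mm between neighbours) (horizontal distance between dish_front and dish_middle above 0.0705 m or horizontal distance between dish_middle and dish_rear above 0.0705 m).
It fails at once if a bystander is moved more than 20 mm (distance of any of cup_red, cup_yellow, timer, tape, marker_red, dropper from where it was at the start of the episode above 0.02 m).
It also fails if it takes over 48 s, if anything falls off the work surface, if the arm or the gripper's body presses on something with over 40 N, if the wrist force passes 120 N, or if a joint passes its speed limit or range.

## Working session

There is one attempt and no reset: what is moved stays moved. The work goes in short steps, Python scripts to look and compute and a tool call to move; the robot and the scene stay as the last step left them, time stands still between calls to the robot, and variables do not carry over. Pictures are saved under pics/ and viewed, at most 12 in all, crops included, and the job is handed in when it is done.

Besides the shell and the picture viewer there is one more tool, called after ">>>" as name(argument=value, ...) on one line, values as JSON. send_rows: Moves the arm, as the interface text tells. Its arguments: {"type":"object","properties":{"steps":{"type":"array","items":{"type":"object","properties":{"xyz":{"type":"array","items":{"type":"number"}},"turn":{"type":"array","items":{"type":"number"}},"grip":{"type":"number"}}}}},"required":["steps"]}

```bash
mkdir -p pics
python3 - <<'E'
from bench import robot
import cv2,numpy as np
for n in("top","side"):
    c=robot.read_camera(n); cv2.imwrite(f"pics/{n}0.png",c["frame"][:,:,::-1]); np.savez(f"{n}0.npz",**c)
    print(n,c["fx"],c["cx"],c["cy"],(-c["R"].T@c["t"]).round(3))
o=robot.get_obs();print(o["time_s"],o["ee_pos"],o["tool_rot"],o["opening"],o["contact_force"])
E
```

```text
top 534.8107766958341 320.2850898170435 242.57141348535936 [ 0.225 -0.147  1.64 ]
side 539.0760621688271 318.46157065373734 237.31936148787432 [ 0.441 -1.345  0.699]
0.1 [ 0.2074942  -0.48162894  0.25554764] [-3.07514849e+00 -6.34174803e-01  5.53384694e-04] 0.08547538779431806 [ 0.08907411 -1.10638058 -0.48087668]
```

View pics/top0.png

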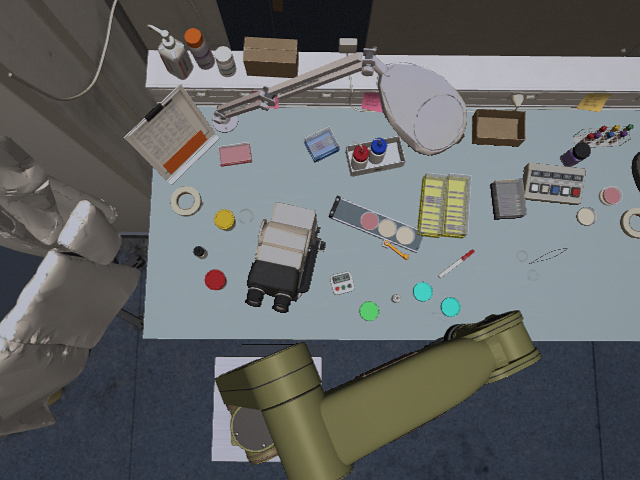

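View pics/side0.png

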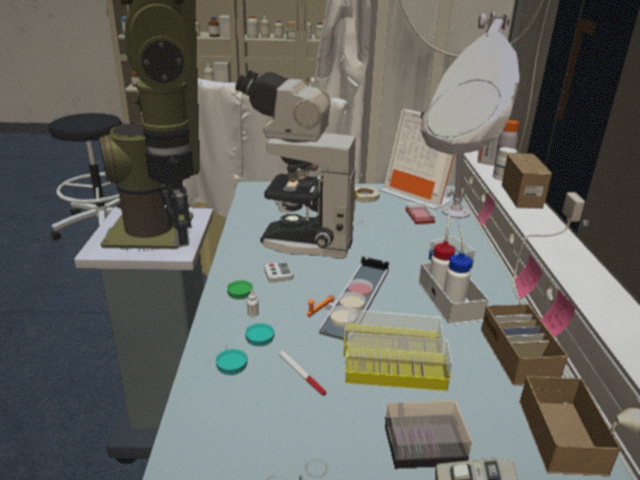

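The pictures show the rail from the end stop at top pixel (333,203) to the open end at about (420,245). The dishes are pink (370,220), beige (387,228) and beige (405,235). The gate is orange, near (397,251). Look-alikes are the green dish (369,311), turquoise dishes (422,291) and (450,307), and a pink lidded dish at (611,196). I choose the beige dish at (405,235), since it is on the rail and farthest from the stop. Next is a close crop to check it.

```bash
cat > h.py <<'E'
import numpy as np
def w(c,u,v,z=None):
    r=np.array([(u-c["cx"])/c["fx"],(v-c["cy"])/c["fy"],1.]); R=c["R"];o=-R.T@c["t"]
    if z is None: return o+R.T@r*c["z_map"][int(round(v)),int(round(u))]
    d=R.T@r; return o+d*(z-o[2])/d[2]
E
python3 - <<'E'
import cv2,numpy as np
from h import *
c=np.load("top0.npz"); f=c["frame"][180:270,315:475,::-1]
cv2.imwrite("pics/crop.png",cv2.resize(f,None,fx=5,fy=5,interpolation=cv2.INTER_CUBIC))
s=np.load("side0.npz")["frame"][250:370,280:440,::-1]
cv2.imwrite("pics/crops.png",cv2.resize(s,None,fx=5,fy=5,interpolation=cv2.INTER_CUBIC))
for p in [(370,220),(387,228),(405,235),(397,251),(333,203),(445,205),(425,235),(366,158),(415,250)]: print(p,w(c,*p).round(3))
E
```

```text
(370, 220) [ 0.564 -0.31   0.025]
(387, 228) [ 0.539 -0.361  0.03 ]
(405, 235) [ 0.519 -0.418  0.02 ]
(397, 251) [ 0.467 -0.39   0.034]
(333, 203) [ 0.623 -0.196  0.   ]
(445, 205) [ 0.604 -0.533  0.064]
(425, 235) [ 0.521 -0.481  0.012]
(366, 158) [ 0.734 -0.291  0.114]
(415, 250) [ 0.474 -0.449  0.012]
```

View pics/crop.png

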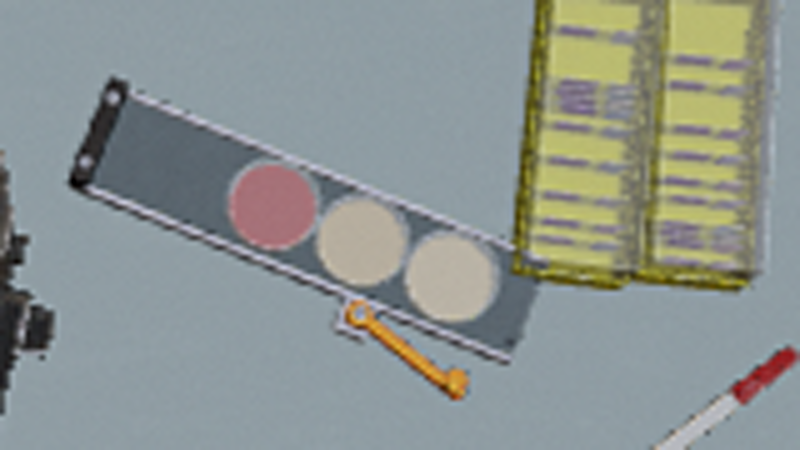

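View pics/crops.png

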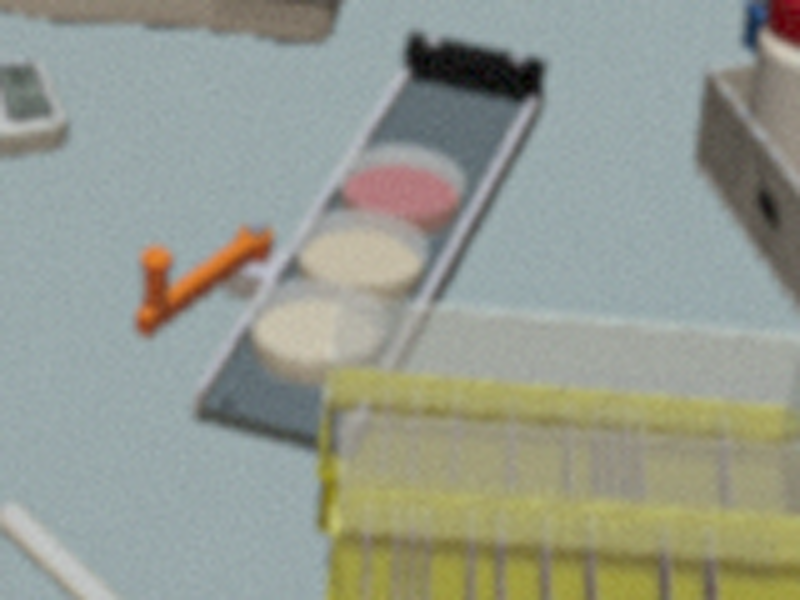

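The crops confirm the rear dish at crop (450,277), alone at the open end with the gate open at (358,313) to (458,383). The yellow slide box overhangs the right rear corner of the rail at (520,270).

```bash
cat >> h.py <<'E'
def cr(c,x,y,z): return w(c,(x+.5)/5-.5+315,(y+.5)/5-.5+180,z)
E
python3 - <<'E'
from h import *
c=np.load("top0.npz")
d=[cr(c,*p,.026)[:2] for p in [(273,205),(361,241),(450,277)]]
st=(cr(c,113,80,.032)+cr(c,72,185,.032))[:2]/2
L1=cr(c,508,361,.016)[:2]; L0=cr(c,92,192,.016)[:2]
h=cr(c,358,314,.03)[:2]; p=cr(c,458,383,.055)[:2]
for n,a,b in(("dish",d[2],d[0]),("lip",L1,L0)): v=b-a; print(n,np.arctan2(v[1],v[0]),np.linalg.norm(v))
e=(d[0]-d[2]);e/=np.linalg.norm(e); n=np.array([-e[1],e[0]])
print("d",np.round(d,4),"e",e)
for k,q in dict(stop=st,L1=L1,L0=L0,h=h,p=p).items(): print(k,q.round(4),((q-d[2])@e).round(4),((q-d[2])@n).round(4))
print("gate len",np.linalg.norm(p-h), "dir",np.arctan2(*(p-h)[::-1]))
z=c["z_map"]
R=c["R"];o=-R.T@c["t"]
P=np.array([w(c,u,v) for v in range(170,245) for u in range(405,475)])
B=P[P[:,2]>.035]; rel=B[:,:2]-d[2]
print("box zmax",np.percentile(B[:,2],[50,90,99]),"xy",B[:,:2].min(0),B[:,:2].max(0))
k=np.argsort(rel@n)[-6:];print(np.c_[rel[k]@e,rel[k]@n,B[k,2]].round(3)); k=np.argsort(rel@e)[-4:];print(np.c_[rel[k]@e,rel[k]@n,B[k,2]].round(3))
E
```

```text
dish 1.1825376499844622 0.11705210556762684
lip 1.1842040318273317 0.27635880058804807
d [[ 0.5621 -0.3071]
 [ 0.5399 -0.361 ]
 [ 0.5178 -0.4154]] e [0.37857727 0.92556969]
stop [ 0.6058 -0.1955] 0.2368 0.0018
L1 [ 0.4674 -0.4517] -0.0527 0.0329
L0 [ 0.5716 -0.1957] 0.2237 0.0334
h [ 0.4937 -0.358 ] 0.044 0.044
p [ 0.4481 -0.4141] -0.0252 0.0651
gate len 0.07230723694181156 dir -2.254064647588091
box zmax [0.06678928 0.07172906 0.07652638] xy [ 0.2249219  -0.61541598] [ 0.70633147 -0.14655143]
[[0.138 0.373 1.64 ]
 [0.138 0.373 1.64 ]
 [0.138 0.373 1.64 ]
 [0.138 0.373 1.64 ]
 [0.138 0.373 1.64 ]
 [0.138 0.373 1.64 ]]
[[0.138 0.373 1.64 ]
 [0.138 0.373 1.64 ]
 [0.138 0.373 1.64 ]
 [0.138 0.373 1.64 ]]
```

Run:
```python
from h import *
from scipy.spatial.transform import Rotation as Ro
c=np.load("top0.npz"); d=np.array([.5178,-.4154]); yaw=1.183; e=np.array([np.cos(yaw),np.sin(yaw)]); n=np.array([-e[1],e[0]])
O=d+.0948*e; print("rail origin",O)
P=np.array([w(c,u,v) for v in range(170,245) for u in range(405,475) if c["z_map"][v,u]>0])
B=P[(P[:,2]>.035)&(P[:,2]<.2)]; r=B[:,:2]-O
Q=np.c_[r@e,r@n,B[:,2]]; print(np.percentile(Q[:,2],[50,99,100]))
for lo in np.arange(-.2,-.04,.02):
    m=(Q[:,0]>lo)&(Q[:,0]<lo+.02)&(Q[:,1]<.02)
    if m.any(): i=np.where(m)[0]; print(lo.round(2),"max y",Q[m,1].max().round(3),"zmax",Q[m,2].max().round(3))
T=Ro.from_rotvec([-3.07514849,-.634174803,0]).as_matrix(); a=np.arctan2(T[1,1],T[0,1])
t=(np.arctan2(n[1],n[0])-a+np.pi/2)%np.pi-np.pi/2; print("tool y",T[:,1].round(3),"x",T[:,0].round(3),"turn",t, "target",d-e*.0502)
```

```text
rail origin [ 0.55364855 -0.32763941]
[0.06675809 0.07566285 0.08226171]
-0.2 max y -0.032 zmax 0.079
-0.18 max y -0.027 zmax 0.079
-0.16 max y -0.022 zmax 0.078
-0.14 max y -0.02 zmax 0.076
-0.12 max y -0.06 zmax 0.077
-0.1 max y -0.131 zmax 0.077
tool y [ 0.396 -0.918 -0.002] x [0.918 0.396 0.   ] turn 0.7762504470610168 target [ 0.49881691 -0.46187238]
```

>>> send_rows(steps=[{"xyz": [0.04, 0.002, 0], "turn": [0, 0, -0.1], "grip": 0}, {"xyz": [0.04, 0.002, 0], "turn": [0, 0, -0.1], "grip": 0}, {"xyz": [0.04, 0.002, 0], "turn": [0, 0, -0.1], "grip": 0}, {"xyz": [0.04, 0.002, 0], "turn": [0, 0, -0.1], "grip": 0}, {"xyz": [0.04, 0.002, 0], "turn": [0, 0, -0.1], "grip": 0}, {"xyz": [0.04, 0.002, 0], "turn": [0, 0, -0.1], "grip": 0}, {"xyz": [0.04, 0.002, -0.02], "turn": [0, 0, -0.1], "grip": 0}, {"xyz": [0.006, 0.002, -0.03], "turn": [0, 0, -0.095], "grip": 0}, {"xyz": [0, 0, -0.03], "turn": [0, 0, 0], "grip": 0}, {"xyz": [0, 0, -0.03], "turn": [0, 0, 0], "grip": 0}, {"xyz": [0, 0, -0.03], "turn": [0, 0, 0], "grip": 0}, {"xyz": [0, 0, 0], "turn": [0, 0, 0], "grip": 0}])

```text
time_s: 1.6
ee_pos: [0.4917, -0.4643, 0.1129]
tool_rot: [-3.079, 0.605, 0.01]
contact_force: [-0.7, 0.4, -0.5]
opening: 0.0002
grasp_force: 0.0
```

Run:
```python
from bench import robot
import cv2,numpy as np
from scipy.spatial.transform import Rotation as Ro
o=robot.get_obs();print(o["time_s"],o["ee_pos"],Ro.from_rotvec(o["tool_rot"]).as_matrix().round(3),o["opening"],o["contact_force"])
c=robot.read_camera("side"); f=c["frame"][190:370,260:480,::-1]
cv2.imwrite("pics/s1.png",cv2.resize(f,None,fx=3.3,fy=3.3,interpolation=cv2.INTER_CUBIC))
```

```text
1.6 [ 0.49173566 -0.46425187  0.11288356] [[ 0.926 -0.378 -0.005]
 [-0.378 -0.926  0.005]
 [-0.007 -0.003 -1.   ]] 0.00015922831258566298 [-0.67136488  0.4126232  -0.45939749]
```

View pics/s1.png

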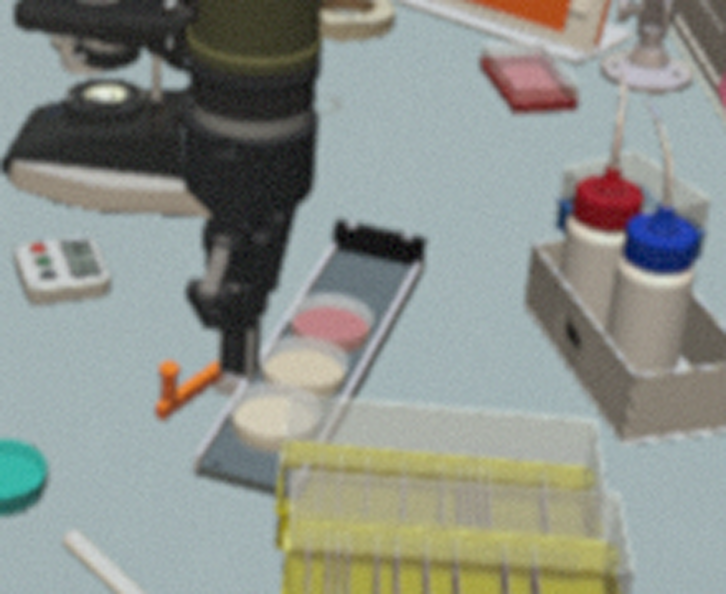

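The tool hangs over the rail's rear with the fingertip at crop (240,372), and the dishes and gate are unmoved. I'm checking the tip's height against the projection.

Run:
```python
from h import *
c=np.load("side0.npz")
for t in (.012,.025,.038):
    X=np.array([.4917,-.4643,.1129-t]); q=c["R"]@X+c["t"]; u=c["fx"]*q[0]/q[2]+c["cx"]; v=c["fy"]*q[1]/q[2]+c["cy"]; print(t,(u-260)*3.3,(v-190)*3.3)
```

```text
0.012 236.73489701115847 352.34058241885566
0.025 235.95106776162444 370.4076855642767
0.038 235.17613225675217 388.2697897226817
```

>>> send_rows(steps=[{"xyz": [0.002, -0.002, -0.02], "turn": [0, 0, 0], "grip": 0}, {"xyz": [0, 0, -0.02], "turn": [0, 0, 0], "grip": 0}, {"xyz": [0, 0, -0.015], "turn": [0, 0, 0], "grip": 0}, {"xyz": [0, 0, -0.01], "turn": [0, 0, 0], "grip": 0}, {"xyz": [0, 0, -0.005], "turn": [0, 0, 0], "grip": 0}, {"xyz": [0, 0, 0], "turn": [0, 0, 0], "grip": 0}])

```text
time_s: 2.4
ee_pos: [0.4957, -0.4682, 0.0464]
tool_rot: [-3.083, 0.606, 0.0]
contact_force: [-0.2, 0.6, -0.3]
opening: 0.0
grasp_force: 0.0
```

>>> send_rows(steps=[{"xyz": [0.0019, 0.0046, -0.003], "turn": [0, 0, 0], "grip": 0}, {"xyz": [0.0019, 0.0046, 0], "turn": [0, 0, 0], "grip": 0}, {"xyz": [0.0019, 0.0046, 0], "turn": [0, 0, 0], "grip": 0}, {"xyz": [0.0019, 0.0046, 0], "turn": [0, 0, 0], "grip": 0}, {"xyz": [0.0019, 0.0046, 0], "turn": [0, 0, 0], "grip": 0}, {"xyz": [0.0019, 0.0046, 0], "turn": [0, 0, 0], "grip": 0}, {"xyz": [0.0019, 0.0046, 0], "turn": [0, 0, 0], "grip": 0}, {"xyz": [0.0019, 0.0046, 0], "turn": [0, 0, 0], "grip": 0}])

```text
time_s: 3.4
ee_pos: [0.5111, -0.4312, 0.0434]
tool_rot: [3.082, -0.606, 0.0]
contact_force: [-0.1, -0.0, 0.7]
opening: 0.0002
grasp_force: 0.5
```

```bash
cat > look.py <<'E'
import sys,cv2,numpy as np
from bench import robot
from h import *
n,name=sys.argv[1:3]
o=robot.get_obs(); p=o["ee_pos"]; e=np.array([.3783,.9257]);m=np.array([-.9257,.3783]);O=np.array([.5536,-.3276])
print("tcp",p.round(4),"rail",((p[:2]-O)@e).round(4),((p[:2]-O)@m).round(4),o["contact_force"].round(2) if hasattr(o["contact_force"],"round") else o["contact_force"])
c=robot.read_camera(n); np.savez(name+".npz",**c)
f=c["frame"][180:270,315:475,::-1] if n=="top" else c["frame"][230:350,280:440,::-1]
cv2.imwrite(f"pics/{name}.png",cv2.resize(f,None,fx=5,fy=5,interpolation=cv2.INTER_CUBIC))
E
python3 look.py side p1
```

```text
tcp [ 0.5111 -0.4312  0.0434] rail -0.112 0.0002 [-0.1  -0.02  0.67]
```

View pics/p1.png

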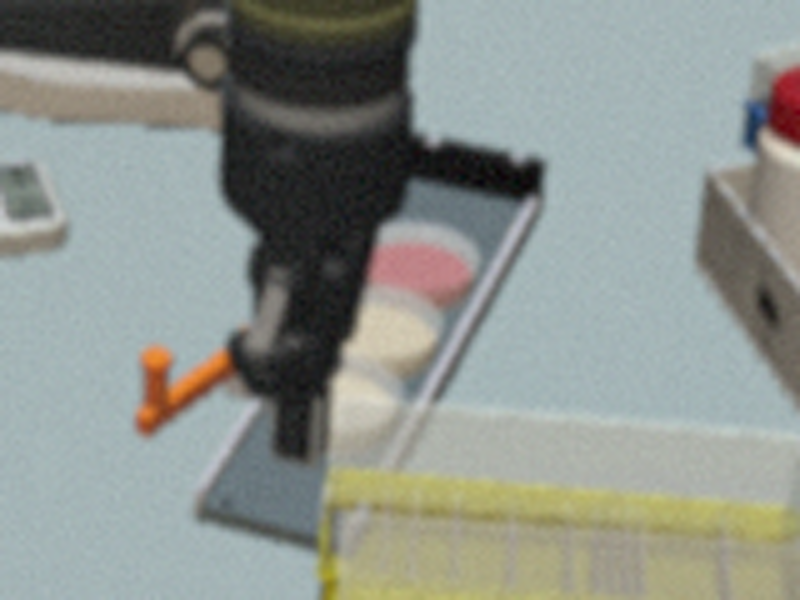

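The row is moving as a train. The pink dish is at crop (420,270), the finger is behind the rear dish at (310,455), and the gate is still open.

>>> send_rows(steps=[{"xyz": [0.0019, 0.0046, 0], "turn": [0, 0, 0], "grip": 0}, {"xyz": [0.0019, 0.0046, 0], "turn": [0, 0, 0], "grip": 0}, {"xyz": [0.0019, 0.0046, 0], "turn": [0, 0, 0], "grip": 0}, {"xyz": [0.0019, 0.0046, 0], "turn": [0, 0, 0], "grip": 0}, {"xyz": [0.0019, 0.0046, 0], "turn": [0, 0, 0], "grip": 0}, {"xyz": [0.0019, 0.0046, 0], "turn": [0, 0, 0], "grip": 0}, {"xyz": [0.0019, 0.0046, 0], "turn": [0, 0, 0], "grip": 0}, {"xyz": [0.0019, 0.0046, 0], "turn": [0, 0, 0], "grip": 0}, {"xyz": [0.0019, 0.0046, 0], "turn": [0, 0, 0], "grip": 0}, {"xyz": [0.0019, 0.0046, 0], "turn": [0, 0, 0], "grip": 0}, {"xyz": [0, 0, 0], "turn": [0, 0, 0], "grip": 0}])

```text
time_s: 4.82
ee_pos: [0.5301, -0.3847, 0.0433]
tool_rot: [-3.082, 0.605, 0.0]
contact_force: [-0.1, -0.2, 0.8]
opening: -0.0002
grasp_force: 0.0
```

```bash
python3 look.py side p2
```

```text
tcp [ 0.5301 -0.3847  0.0433] rail -0.0618 0.0001 [-0.05 -0.2   0.78]
```

>>> send_rows(steps=[{"xyz": [0.0008, 0.0018, 0], "turn": [0, 0, 0], "grip": 0}, {"xyz": [0.0008, 0.0018, 0], "turn": [0, 0, 0], "grip": 0}, {"xyz": [0.0008, 0.0018, 0], "turn": [0, 0, 0], "grip": 0}, {"xyz": [0, 0, 0], "turn": [0, 0, 0], "grip": 0}])

```text
time_s: 5.38
ee_pos: [0.5324, -0.3797, 0.0433]
tool_rot: [-3.082, 0.606, 0.0]
contact_force: [-1.1, 0.4, -0.3]
opening: 0.0001
grasp_force: 0.0
```

>>> send_rows(steps=[{"xyz": [0.0008, 0.0018, 0], "turn": [0, 0, 0], "grip": 0}, {"xyz": [0, 0, 0], "turn": [0, 0, 0], "grip": 0}])

```text
time_s: 5.62
ee_pos: [0.5332, -0.378, 0.0433]
tool_rot: [-3.083, 0.606, -0.0]
contact_force: [-0.2, 0.4, -0.1]
opening: 0.0001
grasp_force: 0.0
```

>>> send_rows(steps=[{"xyz": [0.0004, 0.0009, 0], "turn": [0, 0, 0], "grip": 0}, {"xyz": [0.0004, 0.0009, 0], "turn": [0, 0, 0], "grip": 0}, {"xyz": [0, 0, 0], "turn": [0, 0, 0], "grip": 0}])

```text
time_s: 6.0
ee_pos: [0.5339, -0.3765, 0.0433]
tool_rot: [3.082, -0.606, -0.0]
contact_force: [-0.1, -0.3, 0.1]
opening: -0.0
grasp_force: 0.4
```

```bash
python3 look.py side p3
```

```text
tcp [ 0.5339 -0.3765  0.0433] rail -0.0527 -0.0003 [-0.13 -0.33  0.15]
```

View pics/p3.png

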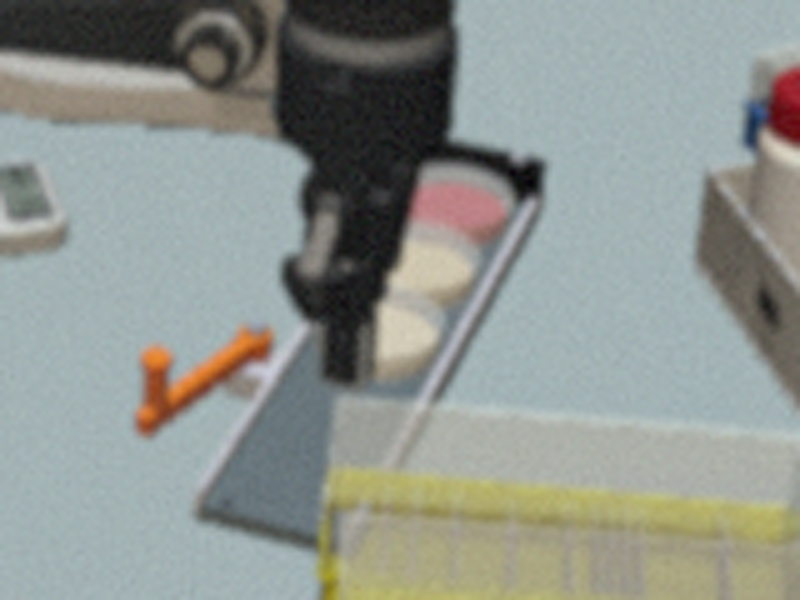

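The pink dish at crop (460,205) is almost at the stop. I'll keep creeping until the force rises.

>>> send_rows(steps=[{"xyz": [0.0004, 0.0009, 0], "turn": [0, 0, 0], "grip": 0}, {"xyz": [0.0004, 0.0009, 0], "turn": [0, 0, 0], "grip": 0}, {"xyz": [0, 0, 0], "turn": [0, 0, 0], "grip": 0}])

```text
time_s: 6.42
ee_pos: [0.5345, -0.376, 0.0436]
tool_rot: [3.079, -0.607, 0.0]
contact_force: [-1.4, -4.8, 0.3]
opening: 0.0001
grasp_force: 2.5
```

>>> send_rows(steps=[{"xyz": [0.0004, 0.0009, 0], "turn": [0, 0, 0], "grip": 0}, {"xyz": [0, 0, 0], "turn": [0, 0, 0], "grip": 0}])

```text
time_s: 6.68
ee_pos: [0.5348, -0.3758, 0.0437]
tool_rot: [3.078, -0.607, 0.0]
contact_force: [-2.4, -6.2, -0.3]
opening: 0.0003
grasp_force: 3.3
```

>>> send_rows(steps=[{"xyz": [0.0004, 0.0009, 0], "turn": [0, 0, 0], "grip": 0}, {"xyz": [0, 0, 0], "turn": [0, 0, 0], "grip": 0}])

```text
time_s: 6.92
ee_pos: [0.535, -0.3757, 0.0439]
tool_rot: [3.076, -0.607, 0.0]
contact_force: [-4.0, -8.5, 1.0]
opening: -0.0
grasp_force: 4.2
```

The row is home: force is rising and motion has stopped. Now I back off, lift and check, and work out the gate arc.

>>> send_rows(steps=[{"xyz": [-0.0019, -0.0046, 0], "turn": [0, 0, 0], "grip": 0}, {"xyz": [-0.0057, -0.0139, 0], "turn": [0, 0, 0], "grip": 0}, {"xyz": [-0.0076, -0.0185, 0], "turn": [0, 0, 0], "grip": 0}, {"xyz": [0, 0, 0.03], "turn": [0, 0, 0], "grip": 0}, {"xyz": [0, 0, 0.03], "turn": [0, 0, 0], "grip": 0}, {"xyz": [0, 0, 0.03], "turn": [0, 0, -0.1], "grip": 0}, {"xyz": [-0.03, 0, 0], "turn": [0, 0, -0.1], "grip": 0}, {"xyz": [-0.03, 0.01, 0], "turn": [0, 0, -0.095], "grip": 0}, {"xyz": [-0.03, 0.01, 0], "turn": [0, 0, 0], "grip": 0}, {"xyz": [0, 0, 0], "turn": [0, 0, 0], "grip": 0}])

```text
time_s: 8.18
ee_pos: [0.4275, -0.3893, 0.1332]
tool_rot: [-2.958, 1.055, 0.004]
contact_force: [-0.0, -0.6, 0.1]
opening: -0.0002
grasp_force: 0.0
```

```bash
python3 look.py top p4
python3 - <<'E'
import numpy as np
H=np.array([.4937,-.358]);F=lambda a:H+.07*np.array([np.cos(a),np.sin(a)])-.018*np.array([-np.sin(a),np.cos(a)])
A=np.linspace(-2.254,-.388,15);P=np.array([F(a) for a in A]);print(P.round(4));print(np.diff(P,axis=0).round(4),np.diff(A)[0])
E
```

```text
tcp [ 0.4275 -0.3893  0.1332] rail -0.1049 0.0934 [-0.01 -0.61  0.13]
[[ 0.4356 -0.4009]
 [ 0.4418 -0.4083]
 [ 0.4489 -0.4147]
 [ 0.4568 -0.4202]
 [ 0.4654 -0.4245]
 [ 0.4745 -0.4277]
 [ 0.484  -0.4296]
 [ 0.4936 -0.4303]
 [ 0.5032 -0.4297]
 [ 0.5126 -0.4278]
 [ 0.5217 -0.4246]
 [ 0.5303 -0.4203]
 [ 0.5383 -0.4149]
 [ 0.5454 -0.4085]
 [ 0.5517 -0.4011]]
[[ 0.0062 -0.0073]
 [ 0.0071 -0.0065]
 [ 0.0079 -0.0054]
 [ 0.0086 -0.0043]
 [ 0.0091 -0.0032]
 [ 0.0094 -0.0019]
 [ 0.0096 -0.0007]
 [ 0.0096  0.0006]
 [ 0.0094  0.0019]
 [ 0.0091  0.0031]
 [ 0.0086  0.0043]
 [ 0.008   0.0054]
 [ 0.0072  0.0064]
 [ 0.0062  0.0073]] 0.13328571428571445
```

View pics/p4.png

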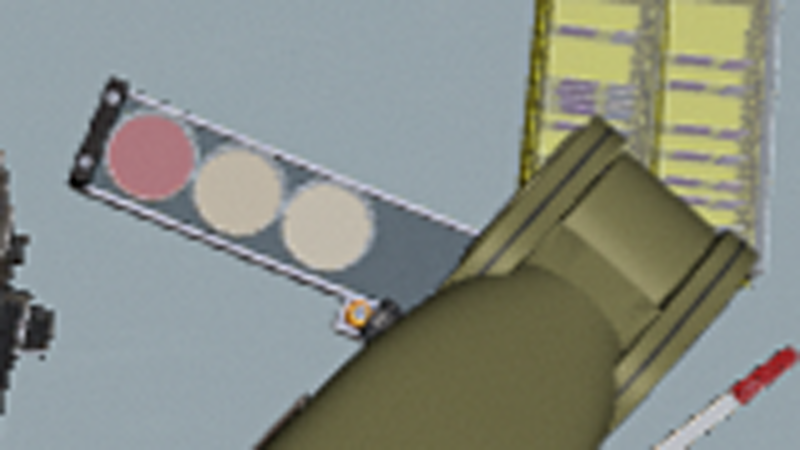

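The row is home and closed: pink at crop (152,157), beige at (238,193) and (327,226). The gate hinge at (358,313) is unmoved. I descend behind the post.

>>> send_rows(steps=[{"xyz": [0, -0.002, -0.03], "turn": [0, 0, 0], "grip": 0}, {"xyz": [0, 0, -0.025], "turn": [0, 0, 0], "grip": 0}, {"xyz": [0, 0, -0.018], "turn": [0, 0, 0], "grip": 0}, {"xyz": [0, 0, -0.01], "turn": [0, 0, 0], "grip": 0}, {"xyz": [0, 0, 0], "turn": [0, 0, 0], "grip": 0}])

```text
time_s: 8.85
ee_pos: [0.4306, -0.392, 0.0497]
tool_rot: [-2.96, 1.052, 0.001]
contact_force: [-0.9, 0.6, -0.5]
opening: 0.0001
grasp_force: 0.0
```

```bash
python3 look.py side p5
```

```text
tcp [ 0.4306 -0.392   0.0497] rail -0.1061 0.0895 [-0.9   0.6  -0.53]
```

View pics/p5.png

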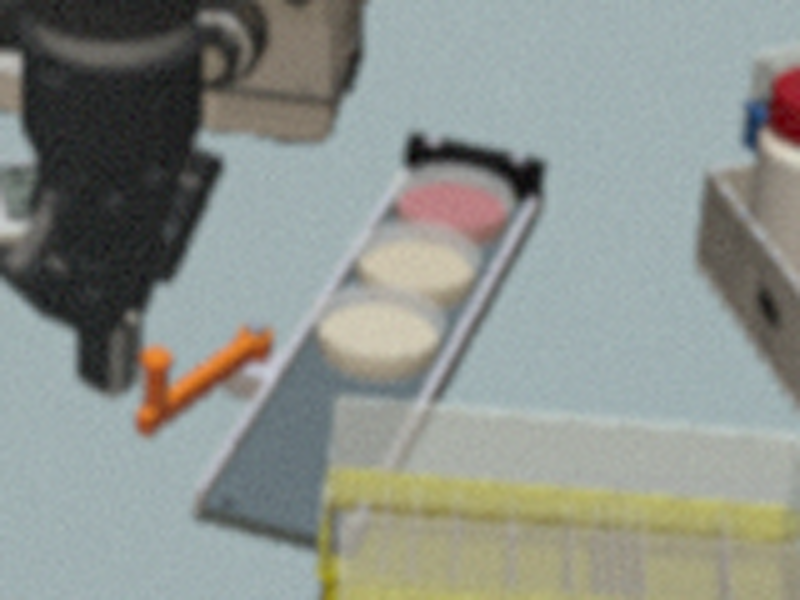

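The finger is behind the post: tip at crop (105,385), post at (155,385). Now I sweep the gate shut.

>>> send_rows(steps=[{"xyz": [0.005, -0.009, 0], "turn": [0, 0, 0], "grip": 0}, {"xyz": [0.0062, -0.0073, 0], "turn": [0, 0, 0.133], "grip": 0}, {"xyz": [0.0071, -0.0065, 0], "turn": [0, 0, 0.133], "grip": 0}, {"xyz": [0.0079, -0.0054, 0], "turn": [0, 0, 0.133], "grip": 0}, {"xyz": [0.0086, -0.0043, 0], "turn": [0, 0, 0.133], "grip": 0}, {"xyz": [0.0091, -0.0032, 0], "turn": [0, 0, 0.133], "grip": 0}, {"xyz": [0.0094, -0.0019, 0], "turn": [0, 0, 0.133], "grip": 0}, {"xyz": [0.0096, -0.0007, 0], "turn": [0, 0, 0.133], "grip": 0}, {"xyz": [0.0096, 0.0006, 0], "turn": [0, 0, 0.133], "grip": 0}, {"xyz": [0, 0, 0], "turn": [0, 0, 0], "grip": 0}])

```text
time_s: 10.15
ee_pos: [0.5042, -0.4304, 0.0511]
tool_rot: [3.083, 0.593, 0.003]
contact_force: [-0.1, -0.8, 0.2]
opening: -0.0002
grasp_force: 0.0
```

```bash
python3 look.py side p6
```

```text
tcp [ 0.5042 -0.4304  0.0511] rail -0.1139 0.0068 [-0.15 -0.81  0.23]
```

View pics/p6.png

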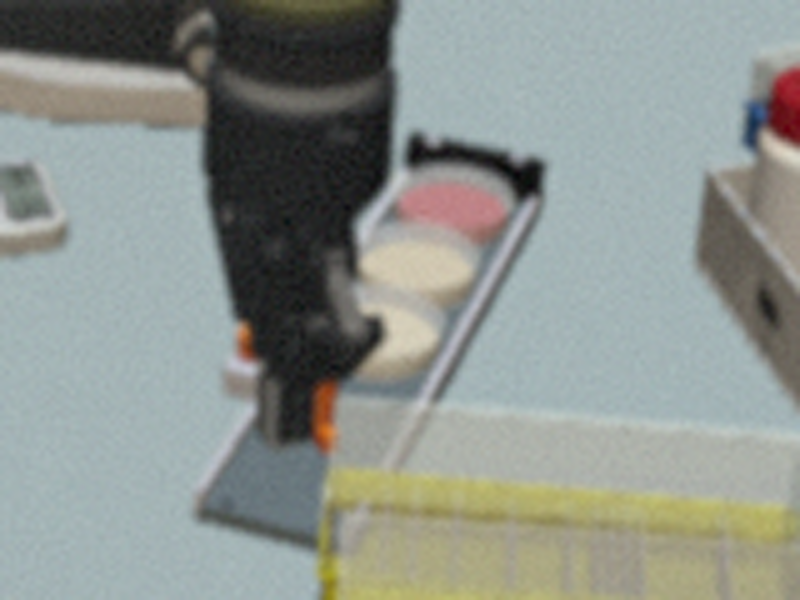

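The finger is still behind the post, seen at crop (323,415), with the gate swung halfway over the rail. I continue the arc with a little overrun.

>>> send_rows(steps=[{"xyz": [0.0094, 0.0019, 0], "turn": [0, 0, 0.133], "grip": 0}, {"xyz": [0.0091, 0.0031, 0], "turn": [0, 0, 0.133], "grip": 0}, {"xyz": [0.0086, 0.0043, 0], "turn": [0, 0, 0.133], "grip": 0}, {"xyz": [0.008, 0.0054, 0], "turn": [0, 0, 0.133], "grip": 0}, {"xyz": [0.0072, 0.0064, 0], "turn": [0, 0, 0.133], "grip": 0}, {"xyz": [0.0062, 0.0073, 0], "turn": [0, 0, 0.133], "grip": 0}, {"xyz": [0.0004, 0.0009, 0], "turn": [0, 0, 0], "grip": 0}, {"xyz": [0, 0, 0], "turn": [0, 0, 0], "grip": 0}])

```text
time_s: 11.2
ee_pos: [0.5514, -0.4004, 0.0505]
tool_rot: [2.614, 1.743, -0.0]
contact_force: [-0.2, 0.1, 0.7]
opening: -0.0002
grasp_force: 0.0
```

>>> send_rows(steps=[{"xyz": [0.0008, 0.0018, 0], "turn": [0, 0, 0], "grip": 0}, {"xyz": [0, 0, 0], "turn": [0, 0, 0], "grip": 0}])

```text
time_s: 11.45
ee_pos: [0.5519, -0.3993, 0.0504]
tool_rot: [2.612, 1.744, -0.002]
contact_force: [-1.3, -3.3, -0.7]
opening: -0.0
grasp_force: 1.8
```

>>> send_rows(steps=[{"xyz": [0.0004, 0.0009, 0], "turn": [0, 0, 0], "grip": 0}, {"xyz": [0, 0, 0], "turn": [0, 0, 0], "grip": 0}])

```text
time_s: 11.7
ee_pos: [0.552, -0.3991, 0.0504]
tool_rot: [2.612, 1.743, -0.005]
contact_force: [-2.7, -4.6, 1.0]
opening: 0.0003
grasp_force: 3.2
```

The gate is at its limit, so I retreat and verify.

>>> send_rows(steps=[{"xyz": [-0.0015, -0.0037, 0], "turn": [0, 0, 0], "grip": 0}, {"xyz": [-0.0057, -0.0139, 0], "turn": [0, 0, 0], "grip": 0}, {"xyz": [0, 0, 0.03], "turn": [0, 0, 0], "grip": 0}, {"xyz": [0, 0, 0.04], "turn": [0, 0, 0], "grip": 0}, {"xyz": [0, 0, 0.05], "turn": [0, 0, 0], "grip": 0}, {"xyz": [-0.05, 0, 0.02], "turn": [0, 0, 0], "grip": 0}, {"xyz": [-0.06, 0, 0], "turn": [0, 0, 0], "grip": 0}, {"xyz": [-0.06, 0, 0], "turn": [0, 0, 0], "grip": 0}, {"xyz": [-0.06, 0, 0], "turn": [0, 0, 0], "grip": 0}, {"xyz": [0, 0, 0], "turn": [0, 0, 0], "grip": 0}, {"xyz": [0, 0, 0], "turn": [0, 0, 0], "grip": 0}])

```text
time_s: 13.08
ee_pos: [0.316, -0.4158, 0.1908]
tool_rot: [2.611, 1.744, 0.001]
contact_force: [-0.4, -0.4, -0.1]
opening: -0.0002
grasp_force: 0.0
```

```bash
python3 look.py top p7
```

```text
tcp [ 0.316  -0.4158  0.1908] rail -0.1715 0.1866 [-0.39 -0.35 -0.11]
```

View pics/p7.png

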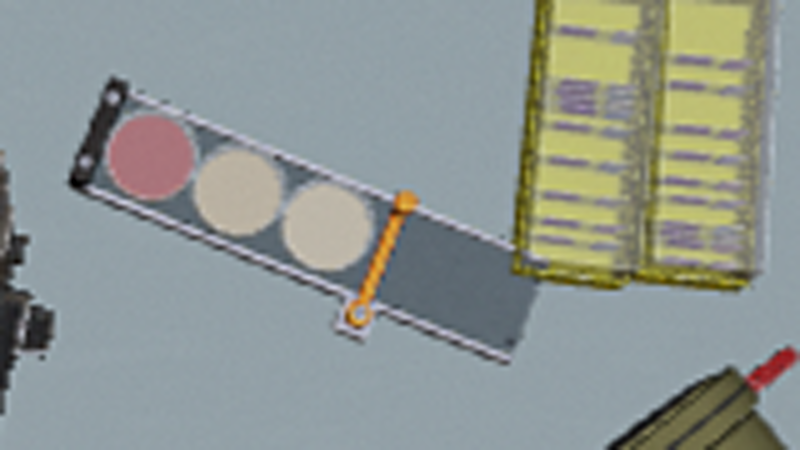

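The gate lies straight across the rail from crop (358,313) to (405,200), behind a closed row resting against the stop. I'm handing in.

```bash
python3 -c "
from bench import robot
print(robot.job_done())"
```

```text
the job is handed in; nothing more can be done
None
```

I pushed the row home against the end stop, swung the gate fully shut behind it, and handed the job in at about 13 s; the hand-in gave no verdict, but the last top picture shows a closed row and the gate straight across the rail.

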